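# Find where the teaspoon box's sliding tray binds

## Robot

A 7-joint arm with a two-finger parallel gripper is mounted at the origin on the work surface. World frame = base frame: x ahead of the robot, y to its left, z up, the work surface at z = 0. Lengths are in m, angles in rad, forces in N, time in s.
With the tool pointing down it reaches from about 0.4 to 0.85 m from the base axis. Payload 4.5 kg.
Tool frame: the origin (TCP) lies on the centre line of the jaws, within the pads' length; the fingertips stand 11 mm ahead of it and the grasp point (between the pads) lies 8 mm behind it; z points along the fingers, y is the line along which they close (so a half turn about z gives the same grasp; the last joint's range is limited). The gripper opens to 88 mm and grips with 3 to 60 N. Pads are 18 mm wide; open, the fingers measure 123 mm over their backs; the gripper's body (75 mm by 187 mm) begins 45 mm behind the grasp point.
Start: joints at [1.355, 0.689, -0.195, 1.565, 0.157, 0.902, -0.215], TCP at [0.155, -0.606, 0.25] pointing down, gripper open.
Joint ranges: [-3.01, 3.01], [-0.46, 2.08], [-1.47, 1.51], [0.13, 2.56], [-1, 4.14], [0.04, 2.09], [-2.66, 2.66]. Speed limits (rad/s): [2.57, 2.57, 3.14, 3.14, 3.14, 3.14, 3.14].

## Interface

Orientations are given as a unit quaternion [x, y, z, w].
In Python, from plant import * gives the robot as it stands. The module is installed in compiled form; this text tells all that it offers.
- The arm moves only by the tool send_rows, never from a script. Its argument "motion" is a list of rows, each an object of numbers: "x", "y", "z": the shift along the tool's x, y, z in cm; "rx", "ry", "rz": the turn, a rotation vector about the tool's x, y, z in rad; "jaw": the finger opening in cm, from 0 to 8.81. In form: [{"x": .., "y": .., "z": .., "rx": .., "ry": .., "rz": .., "jaw": ..}, ...]. A call has exactly 5 rows; each row shifts and turns the commanded pose from where the row before left it, along the tool's axes as they then stand; what a row does not reach is not made up. A row lasts 1/10 s, in which the tool goes at most 50 mm and 8.59 degrees, less where a joint would pass 70% of its speed; a pose out of reach is approached as far as the arm can. A call is refused whole if a number of a shift passes 5 or a number of a turn 0.15, either way. A call with a gripper value outside its range is refused whole. The fingers move at their own pace and stop on an object; "grip_force" is the grip in N (left out, the last holds). Time passes only in rows, so rows that do not move let the fingers close, or fill a call up. It gives the time, the measured TCP pose, the force, the opening and the grip force at its end, in the units of the state.
- get_state(): the state, without advancing time (a new reading comes with each control period).
- snapshot(name): name is "scene" or "top" or "wrist"; returns a dict with "img" (400x640x3 uint8, red, green, blue), "vertical_fov" (degrees; the focal length in pixels is half the picture's height over the tangent of half this angle, whatever the lens; pixels are square), "cx", "cy" (the principal point, pixels), "extrinsics" (4x4, takes a point from camera to world coordinates). Camera axes: x right, y up, looking along -z (the intrinsics and any distortion apply to the point x, -y, -z); pixel columns grow to the right and rows downward; lengths in m; the calibration is good to about 2 mm. A picture is of the moment at which its call begins. There is no depth.
- finish_job(): hands the job in; it is judged then, once.
The state is a dict: "clock": time; "q": joint angles; "qd": joint speeds; "joint_torque": joint torques, N m; "tool_pos": TCP position; "eef_rot": TCP orientation; "contact_force": force on the tool from outside, world axes, zero at the start; "moment": the same for the moment, N m; "opening": opening from 0.0 (shut) to 1.0 (fully open); "finger_force": force on a finger pad.
Only numpy, scipy, OpenCV 4.12 (cv2) and the standard library are available. Lean on these libraries where they do the work, as an engineer would, in place of code of your own. Each camera call takes 0.05 s, during which the arm holds its last target. There are 200 camera calls.

## Task

The upper tray of the wooden teaspoon box sticks somewhere on its ledges and I want to wax the place. Slide the tray from its end of the box towards the other end until you feel it bind, without forcing it into the tight spot, then ease it back about 20 mm and let go, so that the sticky stretch lies bare just ahead of the tray. Leave the cups, the sugar tin and the spoon caddy where they stand.

Things in the scene. Friction and masses are not known exactly. Their poses are not given: they have to be found in the camera images.
- teabox: Open two-tier teaspoon box of pale wood, 230 (x) x 440 (y) x 90 mm high, walls 10 mm, on rubber feet; it does not move. Origin: centre of its underside; z up, y along its length from the tray's home end (-y) to the other end. Inside each long wall a ledge, top 48 mm up, carries the sliding tray. An unseen swelling of a ledge makes the tight spot, met after 75 to 230 mm of tray travel.
- tray (a joint): Upper tray's travel along the box's +y: 0 m at the home end, 0.25 m at the other end; stays where left. Sliding freely takes a steady 2 to 3 N. From the start of the tight spot the drag climbs 2 to 3 N per mm going in (about half coming out); a push of 7 to 10 N is clear binding, over 20 N is forcing it.
- tray_floor (a point): Centre of the upper tray's floor, upper face, 53 mm over the box's underside; axes as the box's. Pale wood tray 206 (x) x 170 (y) x 40 mm high, walls 6 mm, rim 35 mm above this point. A 6 mm divider, 28 mm high, runs along y in the middle and leaves two empty compartments 94 (x) x 158 mm (y), centred 50 mm to either side in x. It can be pushed from inside against an end wall.
- tray_lead (a point): Middle of the tray's leading (+y) end, at its underside, 85 mm from the tray's centre along y; axes as the box's.
- cup_a: Bystander: white porcelain cup with dots, 82 mm wide, 70 mm high, with a handle; origin at the centre of its foot.
- cup_b: Bystander: the other cup, the same.
- sugar_tin: Bystander: stainless steel sugar tin with lid and knob, 89 mm wide, 116 mm high; origin at the centre of its base.
- spoon_caddy: Bystander: silver teaspoon caddy, 68 mm wide, 85 mm high, spoons and honey dipper standing up to 155 mm; origin at the centre of its base.

How it is judged:
By the outcome, as a careful person would: the job done as asked, in the order asked, and still so for the second after the job is handed in, with the robot touching nothing.
It also fails if it takes over 61 s, if anything falls off the work surface, if the arm or the gripper's body presses on something with over 40 N, if the wrist force passes 120 N, or if a joint passes its speed limit or range.

## Working session

There is one attempt and no reset: what is moved stays moved. The work goes in short steps, Python scripts to look and compute and a tool call to move; the robot and the scene stay as the last step left them, time stands still between calls to the robot, and variables do not carry over. Pictures are saved under pics/ and viewed, at most 10 in all, crops included, and the job is handed in when it is done.

Besides the shell and the picture viewer there is one more tool, called after "Emit:" by a JSON object that holds its "fn" and its "kwargs", one argument or row to a line. send_rows: Moves the arm, as the interface text tells. Its arguments: {"type":"object","properties":{"motion":{"type":"array"},"grip_force":{"type":"number"}},"required":["motion"]}

```bash
mkdir -p pics
python3 - <<'E'
from plant import *
import cv2,numpy as np
for n in ["scene","top"]:
    s=snapshot(n); cv2.imwrite(f"pics/{n}0.png",s["img"][:,:,::-1]); print(n,s["vertical_fov"],s["cx"],s["cy"],[k for k in s],np.round(s["extrinsics"],3).tolist())
st=get_state(); print(st)
E
```

```text
scene 57.51900506880803 321.2501606729513 199.31085710725054 ['img', 'vertical_fov', 'cx', 'cy', 'extrinsics'] [[0.068, -0.861, 0.504, 1.023], [0.998, 0.061, -0.029, 0.022], [-0.006, 0.505, 0.863, 0.787], [0.0, 0.0, 0.0, 1.0]]
top 48.77509446897686 315.1758428424546 205.22132181965455 ['img', 'vertical_fov', 'cx', 'cy', 'extrinsics'] [[0.002, 0.996, -0.094, 0.464], [-1.0, 0.001, -0.01, 0.043], [-0.01, 0.094, 0.995, 1.274], [0.0, 0.0, 0.0, 1.0]]
{'clock': 0.1, 'q': array([ 1.35482129,  0.68988864, -0.19452454,  1.56621966,  0.15730164,
        0.90247956, -0.21511489]), 'qd': array([-8.20119136e-04, -8.80230249e-04, -6.12573834e-04, -4.51347073e-03,
       -4.73225229e-04,  1.49841344e-04, -9.59461716e-05]), 'joint_torque': array([-3.21751664e-03, -5.28510082e+01, -1.27138250e+00, -1.53838527e+01,
       -5.24999911e-02,  2.02878204e-03,  8.06099729e-05]), 'tool_pos': array([ 0.15432194, -0.60509761,  0.24900291]), 'eef_rot': array([ 9.92207418e-01,  1.24594526e-01, -1.55845910e-04, -7.86894904e-04]), 'contact_force': array([ 0.19074345,  0.34760713, -0.20019596]), 'moment': array([ 3.13351225e-02,  1.97090633e-02, -6.35435899e-05]), 'finger_force': 0.0, 'opening': 0.9967840972025742}
```

View pics/top0.png

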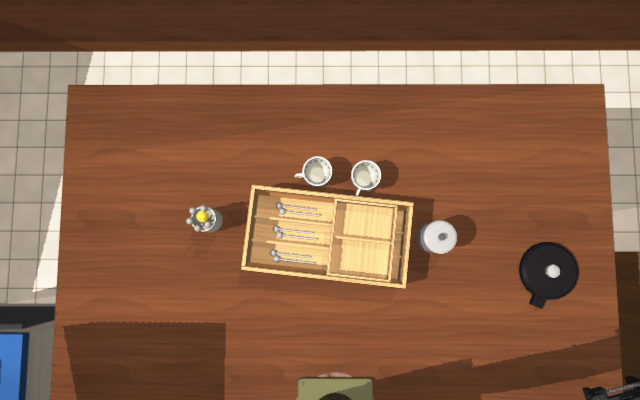

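View pics/scene0.png

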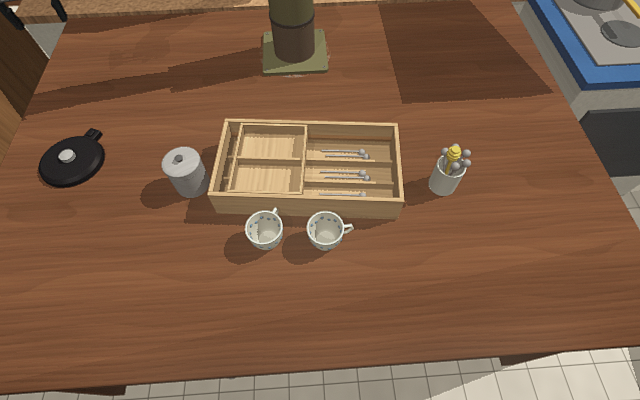

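The top view shows the box with outer corners near (252,187), (413,203), (406,287) and (242,269). The tray is at the right (-y) end, columns about 330–397, and its divider is near row 238. The scene view agrees: the cups stand on the far side, the tin beyond the home end and the caddy beyond the other end. Next I'll measure the box's pose.

```bash
cat > h.py <<'E'
import numpy as np, cv2
from plant import *
def ray(s,px,z):
    f=200/np.tan(np.radians(s["vertical_fov"])/2); E=np.array(s["extrinsics"]); px=np.atleast_2d(px).astype(float)
    d=np.c_[(px[:,0]-s["cx"])/f,-(px[:,1]-s["cy"])/f,-np.ones(len(px))]@E[:3,:3].T
    return E[:3,3]+d*((z-E[2,3])/d[:,2])[:,None]
def proj(s,P):
    f=200/np.tan(np.radians(s["vertical_fov"])/2); E=np.array(s["extrinsics"]); c=(np.atleast_2d(P)-E[:3,3])@E[:3,:3]
    return np.c_[s["cx"]+f*c[:,0]/-c[:,2], s["cy"]-f*c[:,1]/-c[:,2]]
E
python3 - <<'E'
from h import *
s=snapshot("top"); im=s["img"]; h=cv2.cvtColor(im,cv2.COLOR_RGB2HSV)
m=((h[...,0]>12)&(h[...,0]<28)&(h[...,2]>150)&(h[...,1]>60)).astype(np.uint8)*255
m[:, :225]=0;m[:,430:]=0;m[:180]=0;m[300:]=0
c=max(cv2.findContours(m,cv2.RETR_EXTERNAL,cv2.CHAIN_APPROX_NONE)[0],key=cv2.contourArea)
print(cv2.contourArea(c)); hull=cv2.convexHull(c)[:,0]
W=ray(s,hull,.092)[:,:2]
r=cv2.minAreaRect((W*1000).astype(np.float32)); print("rect mm",r); b=cv2.boxPoints(r)/1000; print(b)
q=cv2.approxPolyDP(hull,6,True)[:,0]; print(q.tolist(), np.round(ray(s,q,.092),4).tolist())
crop=cv2.resize(im[170:300,225:430],None,fx=3.9,fy=3.9,interpolation=cv2.INTER_CUBIC); cv2.imwrite("pics/c1.png",crop[:,:,::-1])
E
```

```text
14053.5
rect mm ((494.4321594238281, 23.270248413085938), (441.2716979980469, 231.43373107910156), 83.67154693603516)
[[ 0.3551002  -0.1832659 ]
 [ 0.58512366 -0.20877635]
 [ 0.6337641   0.2298064 ]
 [ 0.40374067  0.25531685]]
[[413, 203], [405, 288], [241, 269], [253, 184]] [[0.582, -0.2075, 0.092], [0.3565, -0.1823, 0.092], [0.4049, 0.2523, 0.092], [0.6331, 0.2239, 0.092]]
```

View pics/c1.png

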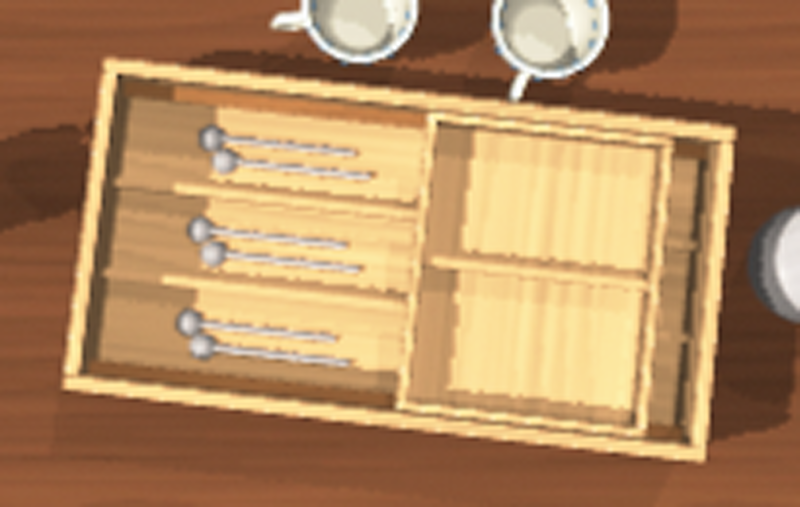

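The crop shows the tray with its leading wall near crop x≈417 and its trailing wall near x≈655, with about 20 mm clear behind it. The divider centre is at about (540,272). The box outline measured 441 x 231 mm against a nominal 440 x 230, so the pose can be trusted.

```bash
cat >> h.py <<'E'
C=np.array([.4944,.0233]);U=np.array([.1103,.9939]);V=np.array([.9939,-.1103])
from scipy.spatial.transform import Rotation as R
def plan(st,goal,n,gz):
    """n equal world steps and yaw steps to goal -> tool-axis rows (cm, rad)"""
    r=R.from_quat(st["eef_rot"]); p=np.array(st["tool_pos"])
    ty=r.as_matrix()[:2,1]; a=np.arctan2(V[1],V[0])-np.arctan2(ty[1],ty[0]); a=(a+np.pi/2)%np.pi-np.pi/2
    if gz is not None: a=gz
    D=(np.array(goal)-p)/n; rows=[]
    for i in range(n):
        rows.append(np.r_[r.inv().apply(D)*100,-a/n]); r=r*R.from_rotvec([0,0,-a/n])
    return a,np.round(rows,2)
E
python3 - <<'E'
from h import *
s=snapshot("top"); px=lambda x,y:[225+x/3.9,170+y/3.9]
for n,q,z in [("lead",px(417,262),.09),("trail",px(655,280),.09),("div mid",px(540,271),.083),("divL",px(435,261),.083),("divR",px(645,285),.083)]:
    P=ray(s,q,z)[0,:2]; print(n,P.round(4),"box xy",np.round([(P-C)@V,(P-C)@U],4))
st=get_state()
T=C+U*(-.105)
print("T",T); a,r=plan(st,[*T,.20],15,None); print(a); print(r.tolist())
E
```

```text
lead [0.4899 0.0103] box xy [-0.003  -0.0134]
trail [ 0.478  -0.1526] box xy [ 0.0031 -0.1766]
div mid [ 0.4841 -0.0746] box xy [ 0.0005 -0.0985]
divL [ 0.4908 -0.0023] box xy [-0.0008 -0.0258]
divR [ 0.4746 -0.1468] box xy [-0.0009 -0.1712]
T [ 0.4828185 -0.0810595]
1.2103858108869057
[[2.99, -2.84, 0.33, -0.08], [3.21, -2.59, 0.33, -0.08], [3.4, -2.33, 0.33, -0.08], [3.58, -2.05, 0.33, -0.08], [3.73, -1.75, 0.33, -0.08], [3.86, -1.44, 0.33, -0.08], [3.97, -1.13, 0.33, -0.08], [4.04, -0.8, 0.33, -0.08], [4.1, -0.48, 0.33, -0.08], [4.12, -0.14, 0.33, -0.08], [4.12, 0.19, 0.33, -0.08], [4.09, 0.52, 0.33, -0.08], [4.04, 0.85, 0.33, -0.08], [3.95, 1.17, 0.33, -0.08], [3.85, 1.49, 0.33, -0.08]]
```

Emit:
{"fn": "send_rows", "kwargs": {
  "motion": [
    {"x": 3.0, "y": -2.8, "z": 0.3, "rz": -0.08},
    {"x": 3.2, "y": -2.6, "z": 0.3, "rz": -0.08},
    {"x": 3.4, "y": -2.3, "z": 0.3, "rz": -0.08},
    {"x": 3.6, "y": -2.0, "z": 0.3, "rz": -0.08},
    {"x": 3.7, "y": -1.8, "z": 0.3, "rz": -0.08}
  ]
}}

```text
schema error: expected keys x, y, z, rx, ry, rz, jaw
```

Emit:
{"fn": "send_rows", "kwargs": {
  "motion": [
    {"x": 3.9, "y": -1.4, "z": 0.3, "rz": -0.08},
    {"x": 4.0, "y": -1.1, "z": 0.3, "rz": -0.08},
    {"x": 4.0, "y": -0.8, "z": 0.3, "rz": -0.08},
    {"x": 4.1, "y": -0.5, "z": 0.3, "rz": -0.08},
    {"x": 4.1, "y": -0.1, "z": 0.3, "rz": -0.08}
  ]
}}

```text
schema error: expected keys x, y, z, rx, ry, rz, jaw
```

Emit:
{"fn": "send_rows", "kwargs": {
  "motion": [
    {"x": 4.1, "y": 0.2, "z": 0.3, "rz": -0.08},
    {"x": 4.1, "y": 0.5, "z": 0.3, "rz": -0.08},
    {"x": 4.0, "y": 0.8, "z": 0.3, "rz": -0.08},
    {"x": 4.0, "y": 1.2, "z": 0.3, "rz": -0.08},
    {"x": 3.8, "y": 1.5, "z": 0.3, "rz": -0.08}
  ]
}}

```text
schema error: expected keys x, y, z, rx, ry, rz, jaw
```

Emit:
{"fn": "send_rows", "kwargs": {
  "motion": [
    {"x": 0, "jaw": 5},
    {"x": 0, "jaw": 5},
    {"x": 0, "jaw": 5},
    {"x": 0, "jaw": 5},
    {"x": 0, "jaw": 5}
  ]
}}

```text
schema error: expected keys x, y, z, rx, ry, rz, jaw
```

Run:
```python
from h import *
st=get_state(); p=st["tool_pos"]; print(st["clock"],p,st["eef_rot"],st["opening"],st["contact_force"],st["q"]); d=p[:2]-C; print("box xy",d@V,d@U)
a,r=plan(st,[*(C-.100*U),.12],5,None); print(a,r.tolist())
s=snapshot("wrist"); cv2.imwrite("pics/w1.png",s["img"][:,:,::-1])
print(proj(s,[[*(C+U*y),.083] for y in (-.17,-.1,-.03)]).round(1).tolist())
```

```text
0.2 [ 0.15439091 -0.60527043  0.24924049] [ 9.92204638e-01  1.24618094e-01 -1.17434618e-04 -5.23209313e-04] 0.9975232058043083 [0.22224238 0.12853671 1.03808741] [ 1.35478761  0.68964456 -0.19452573  1.56590016  0.15731823  0.90250905
 -0.21507301]
box xy -0.2686037194743914 -0.6622391537389969
1.2103858108869057 [[8.99, -8.63, 2.59, -0.24], [10.8, -6.22, 2.59, -0.24], [11.97, -3.45, 2.59, -0.24], [12.45, -0.48, 2.59, -0.24], [12.2, 2.52, 2.59, -0.24]]
[[-396.7, -615.4], [-562.3, -700.0], [-743.5, -792.6]]
```

View pics/w1.png

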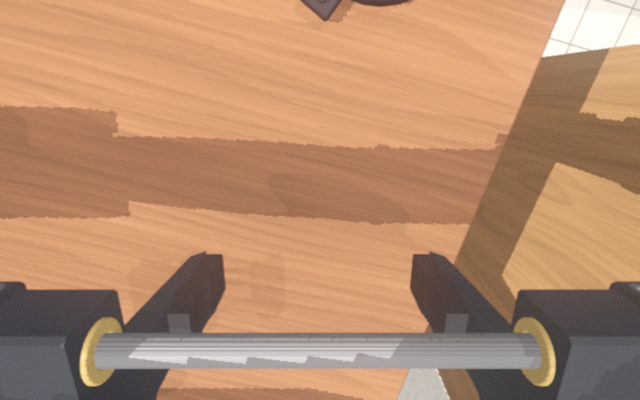

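The calls were refused because every row needs all seven keys. The wrist view shows only bare worktop with the fingers at the bottom, so the arm hasn't moved. I'll resend the rows in full.

Emit:
{"fn": "send_rows", "kwargs": {
  "motion": [
    {"x": 3.0, "y": -2.8, "z": 0.3, "rx": 0, "ry": 0, "rz": -0.08, "jaw": 5},
    {"x": 3.2, "y": -2.6, "z": 0.3, "rx": 0, "ry": 0, "rz": -0.08, "jaw": 5},
    {"x": 3.4, "y": -2.3, "z": 0.3, "rx": 0, "ry": 0, "rz": -0.08, "jaw": 5},
    {"x": 3.6, "y": -2.0, "z": 0.3, "rx": 0, "ry": 0, "rz": -0.08, "jaw": 5},
    {"x": 3.7, "y": -1.8, "z": 0.3, "rx": 0, "ry": 0, "rz": -0.08, "jaw": 5}
  ]
}}

```text
clock: 0.75
tool_pos: [0.2651, -0.4304, 0.2347]
eef_rot: [0.947, 0.321, 0.0, 0.0]
contact_force: [0.6, 0.3, -0.7]
opening: 0.578
finger_force: 0.0
```

Emit:
{"fn": "send_rows", "kwargs": {
  "motion": [
    {"x": 3.9, "y": -1.4, "z": 0.3, "rx": 0, "ry": 0, "rz": -0.08, "jaw": 5},
    {"x": 4.0, "y": -1.1, "z": 0.3, "rx": 0, "ry": 0, "rz": -0.08, "jaw": 5},
    {"x": 4.0, "y": -0.8, "z": 0.3, "rx": 0, "ry": 0, "rz": -0.08, "jaw": 5},
    {"x": 4.1, "y": -0.5, "z": 0.3, "rx": 0, "ry": 0, "rz": -0.08, "jaw": 5},
    {"x": 4.1, "y": -0.1, "z": 0.3, "rx": 0, "ry": 0, "rz": -0.08, "jaw": 5}
  ]
}}

```text
clock: 1.25
tool_pos: [0.3762, -0.2569, 0.2198]
eef_rot: [0.865, 0.502, 0.0, 0.0]
contact_force: [0.1, -1.3, -0.1]
opening: 0.565
finger_force: 0.0
```

Emit:
{"fn": "send_rows", "kwargs": {
  "motion": [
    {"x": 4.1, "y": 0.2, "z": 0.3, "rx": 0, "ry": 0, "rz": -0.08, "jaw": 5},
    {"x": 4.1, "y": 0.5, "z": 0.3, "rx": 0, "ry": 0, "rz": -0.08, "jaw": 5},
    {"x": 4.0, "y": 0.8, "z": 0.3, "rx": 0, "ry": 0, "rz": -0.08, "jaw": 5},
    {"x": 4.0, "y": 1.2, "z": 0.3, "rx": 0, "ry": 0, "rz": -0.08, "jaw": 5},
    {"x": 3.8, "y": 1.5, "z": 0.3, "rx": 0, "ry": 0, "rz": -0.08, "jaw": 5}
  ]
}}

```text
clock: 1.75
tool_pos: [0.487, -0.0833, 0.2047]
eef_rot: [0.747, 0.664, 0.0, 0.0]
contact_force: [0.6, -0.4, -0.0]
opening: 0.564
finger_force: 0.0
```

Run:
```python
from h import *
s=snapshot("wrist"); cv2.imwrite("pics/w2.png",s["img"][:,:,::-1])
st=get_state(); p=st["tool_pos"]; print(st["clock"],p,st["eef_rot"],st["opening"],st["contact_force"],st["q"]); d=p[:2]-C; print("box xy",d@V,d@U)
a,r=plan(st,[*(C-.100*U),.12],5,None); print(a,r.tolist())
print(proj(s,[[*(C+U*y),.083] for y in (-.17,-.1,-.03)]).round(1).tolist())
```

```text
1.8 [ 0.49185294 -0.07523067  0.20505063] [ 7.43383431e-01  6.68847567e-01  4.89396847e-03 -2.36056329e-04] 0.5663750982768156 [ 3.78175221  4.97587182 -0.1520455 ] [ 0.33717568  0.61734329 -0.43371872  1.98889222  0.4223157   0.61574838
 -0.47919653]
box xy 0.008336410845251878 -0.09821057098738373
-0.0050414240443017455 [[-0.05, -0.18, 1.7, 0.0], [-0.05, -0.18, 1.7, 0.0], [-0.05, -0.18, 1.7, 0.0], [-0.05, -0.18, 1.7, 0.0], [-0.05, -0.18, 1.7, 0.0]]
[[311.3, 272.2], [310.2, 191.2], [308.8, 95.7]]
```

View pics/w2.png

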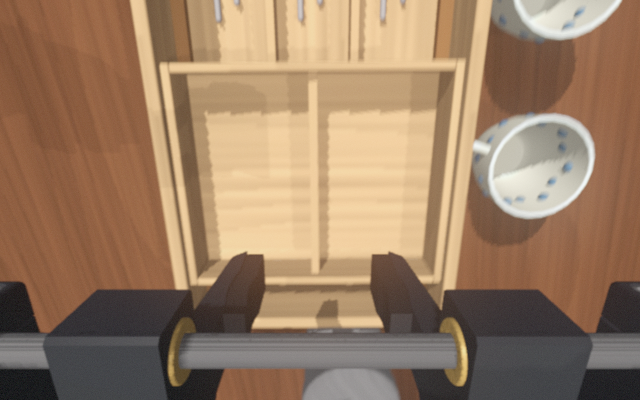

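The wrist view shows the tray straight below, with the divider at column ~314 (predicted 310), the leading wall at row ~67 and the trailing wall at row ~280. The aim is within about 2 mm, so I'm going down.

Emit:
{"fn": "send_rows", "kwargs": {
  "motion": [
    {"x": 0, "y": -0.1, "z": 1.7, "rx": 0, "ry": 0, "rz": 0, "jaw": 5},
    {"x": 0, "y": -0.1, "z": 1.7, "rx": 0, "ry": 0, "rz": 0, "jaw": 5},
    {"x": 0, "y": 0, "z": 1.7, "rx": 0, "ry": 0, "rz": 0, "jaw": 5},
    {"x": 0, "y": 0, "z": 1.7, "rx": 0, "ry": 0, "rz": 0, "jaw": 5},
    {"x": 0, "y": 0, "z": 1.7, "rx": 0, "ry": 0, "rz": 0, "jaw": 5}
  ]
}}

```text
clock: 2.3
tool_pos: [0.4843, -0.0849, 0.1191]
eef_rot: [0.749, 0.663, 0.0, 0.0]
contact_force: [-0.2, -0.6, -0.2]
opening: 0.567
finger_force: 0.0
```

Run:
```python
from h import *
st=get_state(); p=st["tool_pos"]; print(st["clock"],p,st["contact_force"]); d=p[:2]-C; print("box xy",d@V,d@U)
a,r=plan(st,[*(C-.100*U+.001*V),.071],5,None); print(a,r.tolist())
```

```text
2.3 [ 0.48428309 -0.08485996  0.1191062 ] [-0.18527318 -0.59368381 -0.24431411]
box xy 0.0018748434836077018 -0.10861607610097322
0.01102460063532651 [[0.17, -0.02, 0.96, -0.0], [0.17, -0.02, 0.96, -0.0], [0.17, -0.02, 0.96, -0.0], [0.17, -0.02, 0.96, -0.0], [0.17, -0.02, 0.96, -0.0]]
```

Emit:
{"fn": "send_rows", "kwargs": {
  "grip_force": 10,
  "motion": [
    {"x": 0, "y": 0, "z": 1.5, "rx": 0, "ry": 0, "rz": -0.01, "jaw": 5},
    {"x": 0, "y": 0, "z": 1.5, "rx": 0, "ry": 0, "rz": 0, "jaw": 5},
    {"x": 0, "y": 0, "z": 1.0, "rx": 0, "ry": 0, "rz": 0, "jaw": 5},
    {"x": 0, "y": 0, "z": 0.5, "rx": 0, "ry": 0, "rz": 0, "jaw": 5},
    {"x": 0, "y": 0, "z": 0.2, "rx": 0, "ry": 0, "rz": 0, "jaw": 5}
  ]
}}

```text
clock: 2.8
tool_pos: [0.4842, -0.0846, 0.0724]
eef_rot: [0.745, 0.667, -0.0, -0.0]
contact_force: [0.7, 0.1, -0.2]
opening: 0.566
finger_force: 0.0
```

Emit:
{"fn": "send_rows", "kwargs": {
  "grip_force": 10,
  "motion": [
    {"x": 0, "y": 0, "z": 0, "rx": 0, "ry": 0, "rz": 0, "jaw": 0},
    {"x": 0, "y": 0, "z": 0, "rx": 0, "ry": 0, "rz": 0, "jaw": 0},
    {"x": 0, "y": 0, "z": 0, "rx": 0, "ry": 0, "rz": 0, "jaw": 0},
    {"x": 0, "y": 0, "z": 0, "rx": 0, "ry": 0, "rz": 0, "jaw": 0},
    {"x": 0, "y": 0, "z": 0, "rx": 0, "ry": 0, "rz": 0, "jaw": 0}
  ]
}}

```text
clock: 3.3
tool_pos: [0.4843, -0.0847, 0.073]
eef_rot: [0.745, 0.667, 0.0, 0.0]
contact_force: [0.7, 0.2, 0.2]
opening: 0.135
finger_force: 0.0
```

Emit:
{"fn": "send_rows", "kwargs": {
  "motion": [
    {"x": 0, "y": 0, "z": 0, "rx": 0, "ry": 0, "rz": 0, "jaw": 0},
    {"x": 0, "y": 0, "z": 0, "rx": 0, "ry": 0, "rz": 0, "jaw": 0},
    {"x": 0, "y": 0, "z": 0, "rx": 0, "ry": 0, "rz": 0, "jaw": 0},
    {"x": 0, "y": 0, "z": 0, "rx": 0, "ry": 0, "rz": 0, "jaw": 0},
    {"x": 0, "y": 0, "z": 0, "rx": 0, "ry": 0, "rz": 0, "jaw": 0}
  ]
}}

```text
clock: 3.8
tool_pos: [0.4838, -0.0846, 0.0728]
eef_rot: [0.745, 0.667, -0.0, -0.0]
contact_force: [-2.8, 0.7, 4.9]
opening: 0.067
finger_force: 10.0
```

Emit:
{"fn": "send_rows", "kwargs": {
  "motion": [
    {"x": 0.2, "y": 0, "z": 0, "rx": 0, "ry": 0, "rz": 0, "jaw": 0},
    {"x": 0.2, "y": 0, "z": 0, "rx": 0, "ry": 0, "rz": 0, "jaw": 0},
    {"x": 0.2, "y": 0, "z": 0, "rx": 0, "ry": 0, "rz": 0, "jaw": 0},
    {"x": 0.2, "y": 0, "z": 0, "rx": 0, "ry": 0, "rz": 0, "jaw": 0},
    {"x": 0.2, "y": 0, "z": 0, "rx": 0, "ry": 0, "rz": 0, "jaw": 0}
  ]
}}

```text
clock: 4.3
tool_pos: [0.4847, -0.0756, 0.0728]
eef_rot: [0.746, 0.666, -0.001, 0.0]
contact_force: [-3.1, -2.3, 6.1]
opening: 0.067
finger_force: 10.0
```

Emit:
{"fn": "send_rows", "kwargs": {
  "motion": [
    {"x": 0.4, "y": 0, "z": 0, "rx": 0, "ry": 0, "rz": 0, "jaw": 0},
    {"x": 0.4, "y": 0, "z": 0, "rx": 0, "ry": 0, "rz": 0, "jaw": 0},
    {"x": 0.4, "y": 0, "z": 0, "rx": 0, "ry": 0, "rz": 0, "jaw": 0},
    {"x": 0.4, "y": 0, "z": 0, "rx": 0, "ry": 0, "rz": 0, "jaw": 0},
    {"x": 0.4, "y": 0, "z": 0, "rx": 0, "ry": 0, "rz": 0, "jaw": 0}
  ]
}}

```text
clock: 4.8
tool_pos: [0.4869, -0.0556, 0.0728]
eef_rot: [0.746, 0.666, -0.001, 0.0]
contact_force: [-2.3, -1.0, 5.7]
opening: 0.063
finger_force: 10.0
```

Emit:
{"fn": "send_rows", "kwargs": {
  "motion": [
    {"x": 0.2, "y": 0, "z": 0, "rx": 0, "ry": 0, "rz": 0, "jaw": 0},
    {"x": 0.2, "y": 0, "z": 0, "rx": 0, "ry": 0, "rz": 0, "jaw": 0},
    {"x": 0.2, "y": 0, "z": 0, "rx": 0, "ry": 0, "rz": 0, "jaw": 0},
    {"x": 0.2, "y": 0, "z": 0, "rx": 0, "ry": 0, "rz": 0, "jaw": 0},
    {"x": 0.2, "y": 0, "z": 0, "rx": 0, "ry": 0, "rz": 0, "jaw": 0}
  ]
}}

```text
clock: 5.3
tool_pos: [0.488, -0.0457, 0.0728]
eef_rot: [0.745, 0.667, -0.001, 0.0]
contact_force: [-1.7, -2.0, 5.8]
opening: 0.067
finger_force: 10.0
```

Run:
```python
from h import *
s=snapshot("scene"); cv2.imwrite("pics/s2.png",cv2.resize(s["img"][90:240,140:460],None,fx=2.4,fy=2.4)[:,:,::-1])
st=get_state(); print(st["moment"],st["contact_force"])
```

```text
[-0.369431    0.42421626  0.08862385] [-2.7616556  -1.35639335  5.81833847]
```

View pics/s2.png

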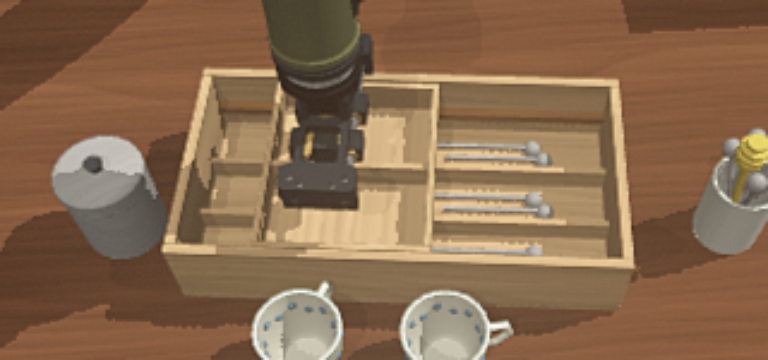

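The scene crop shows the tray travelling with the gripper, about 70 mm clear behind it and everything else in place. From here I go in small steps with a light grip, so the fingers slip before anything is forced.

Emit:
{"fn": "send_rows", "kwargs": {
  "grip_force": 8,
  "motion": [
    {"x": 0.12, "y": 0, "z": 0, "rx": 0, "ry": 0, "rz": 0, "jaw": 0},
    {"x": 0.12, "y": 0, "z": 0, "rx": 0, "ry": 0, "rz": 0, "jaw": 0},
    {"x": 0.12, "y": 0, "z": 0, "rx": 0, "ry": 0, "rz": 0, "jaw": 0},
    {"x": 0.12, "y": 0, "z": 0, "rx": 0, "ry": 0, "rz": 0, "jaw": 0},
    {"x": 0.12, "y": 0, "z": 0, "rx": 0, "ry": 0, "rz": 0, "jaw": 0}
  ]
}}

```text
clock: 5.85
tool_pos: [0.4887, -0.0397, 0.0728]
eef_rot: [0.746, 0.667, -0.001, 0.0]
contact_force: [-2.0, -2.1, 5.7]
opening: 0.068
finger_force: 8.0
```

Emit:
{"fn": "send_rows", "kwargs": {
  "motion": [
    {"x": 0.12, "y": 0, "z": 0, "rx": 0, "ry": 0, "rz": 0, "jaw": 0},
    {"x": 0.12, "y": 0, "z": 0, "rx": 0, "ry": 0, "rz": 0, "jaw": 0},
    {"x": 0.12, "y": 0, "z": 0, "rx": 0, "ry": 0, "rz": 0, "jaw": 0},
    {"x": 0.12, "y": 0, "z": 0, "rx": 0, "ry": 0, "rz": 0, "jaw": 0},
    {"x": 0.12, "y": 0, "z": 0, "rx": 0, "ry": 0, "rz": 0, "jaw": 0}
  ]
}}

```text
clock: 6.35
tool_pos: [0.4894, -0.0338, 0.0728]
eef_rot: [0.745, 0.667, -0.001, 0.0]
contact_force: [-2.1, -1.3, 5.8]
opening: 0.068
finger_force: 8.0
```

Emit:
{"fn": "send_rows", "kwargs": {
  "motion": [
    {"x": 0.12, "y": 0, "z": 0, "rx": 0, "ry": 0, "rz": 0, "jaw": 0},
    {"x": 0.12, "y": 0, "z": 0, "rx": 0, "ry": 0, "rz": 0, "jaw": 0},
    {"x": 0.12, "y": 0, "z": 0, "rx": 0, "ry": 0, "rz": 0, "jaw": 0},
    {"x": 0.12, "y": 0, "z": 0, "rx": 0, "ry": 0, "rz": 0, "jaw": 0},
    {"x": 0.12, "y": 0, "z": 0, "rx": 0, "ry": 0, "rz": 0, "jaw": 0}
  ]
}}

```text
clock: 6.85
tool_pos: [0.49, -0.0278, 0.0728]
eef_rot: [0.745, 0.667, -0.001, 0.0]
contact_force: [-2.3, -1.8, 6.4]
opening: 0.068
finger_force: 8.0
```

Emit:
{"fn": "send_rows", "kwargs": {
  "motion": [
    {"x": 0.12, "y": 0, "z": 0, "rx": 0, "ry": 0, "rz": 0, "jaw": 0},
    {"x": 0.12, "y": 0, "z": 0, "rx": 0, "ry": 0, "rz": 0, "jaw": 0},
    {"x": 0.12, "y": 0, "z": 0, "rx": 0, "ry": 0, "rz": 0, "jaw": 0},
    {"x": 0.12, "y": 0, "z": 0, "rx": 0, "ry": 0, "rz": 0, "jaw": 0},
    {"x": 0.12, "y": 0, "z": 0, "rx": 0, "ry": 0, "rz": 0, "jaw": 0}
  ]
}}

```text
clock: 7.35
tool_pos: [0.4906, -0.0224, 0.0728]
eef_rot: [0.746, 0.666, -0.001, 0.0]
contact_force: [-3.0, -3.6, 6.4]
opening: 0.062
finger_force: 8.0
```

The force is starting to rise, so I'll take smaller steps.

Emit:
{"fn": "send_rows", "kwargs": {
  "motion": [
    {"x": 0.04, "y": 0, "z": 0, "rx": 0, "ry": 0, "rz": 0, "jaw": 0},
    {"x": 0.04, "y": 0, "z": 0, "rx": 0, "ry": 0, "rz": 0, "jaw": 0},
    {"x": 0.04, "y": 0, "z": 0, "rx": 0, "ry": 0, "rz": 0, "jaw": 0},
    {"x": 0, "y": 0, "z": 0, "rx": 0, "ry": 0, "rz": 0, "jaw": 0},
    {"x": 0, "y": 0, "z": 0, "rx": 0, "ry": 0, "rz": 0, "jaw": 0}
  ]
}}

```text
clock: 7.85
tool_pos: [0.4907, -0.0218, 0.0728]
eef_rot: [0.746, 0.666, -0.002, 0.001]
contact_force: [-3.2, -4.7, 5.6]
opening: 0.066
finger_force: 8.0
```

Emit:
{"fn": "send_rows", "kwargs": {
  "motion": [
    {"x": 0.04, "y": 0, "z": 0, "rx": 0, "ry": 0, "rz": 0, "jaw": 0},
    {"x": 0.04, "y": 0, "z": 0, "rx": 0, "ry": 0, "rz": 0, "jaw": 0},
    {"x": 0.04, "y": 0, "z": 0, "rx": 0, "ry": 0, "rz": 0, "jaw": 0},
    {"x": 0, "y": 0, "z": 0, "rx": 0, "ry": 0, "rz": 0, "jaw": 0},
    {"x": 0, "y": 0, "z": 0, "rx": 0, "ry": 0, "rz": 0, "jaw": 0}
  ]
}}

```text
clock: 8.35
tool_pos: [0.4908, -0.0212, 0.0728]
eef_rot: [0.746, 0.666, -0.002, 0.001]
contact_force: [-2.5, -5.3, 4.8]
opening: 0.068
finger_force: 8.0
```

Emit:
{"fn": "send_rows", "kwargs": {
  "grip_force": 16,
  "motion": [
    {"x": 0.04, "y": 0, "z": 0, "rx": 0, "ry": 0, "rz": 0, "jaw": 0},
    {"x": 0.04, "y": 0, "z": 0, "rx": 0, "ry": 0, "rz": 0, "jaw": 0},
    {"x": 0.04, "y": 0, "z": 0, "rx": 0, "ry": 0, "rz": 0, "jaw": 0},
    {"x": 0, "y": 0, "z": 0, "rx": 0, "ry": 0, "rz": 0, "jaw": 0},
    {"x": 0, "y": 0, "z": 0, "rx": 0, "ry": 0, "rz": 0, "jaw": 0}
  ]
}}

```text
clock: 8.85
tool_pos: [0.4908, -0.0205, 0.0728]
eef_rot: [0.746, 0.666, -0.002, 0.001]
contact_force: [-1.3, -5.5, 5.4]
opening: 0.07
finger_force: 16.0
```

Emit:
{"fn": "send_rows", "kwargs": {
  "motion": [
    {"x": 0.04, "y": 0, "z": 0, "rx": 0, "ry": 0, "rz": 0, "jaw": 0},
    {"x": 0.04, "y": 0, "z": 0, "rx": 0, "ry": 0, "rz": 0, "jaw": 0},
    {"x": 0.04, "y": 0, "z": 0, "rx": 0, "ry": 0, "rz": 0, "jaw": 0},
    {"x": 0, "y": 0, "z": 0, "rx": 0, "ry": 0, "rz": 0, "jaw": 0},
    {"x": 0, "y": 0, "z": 0, "rx": 0, "ry": 0, "rz": 0, "jaw": 0}
  ]
}}

```text
clock: 9.35
tool_pos: [0.4909, -0.02, 0.0728]
eef_rot: [0.746, 0.666, -0.003, 0.001]
contact_force: [-2.8, -6.7, 5.5]
opening: 0.064
finger_force: 16.0
```

Emit:
{"fn": "send_rows", "kwargs": {
  "motion": [
    {"x": 0.04, "y": 0, "z": 0, "rx": 0, "ry": 0, "rz": 0, "jaw": 0},
    {"x": 0.04, "y": 0, "z": 0, "rx": 0, "ry": 0, "rz": 0, "jaw": 0},
    {"x": 0.04, "y": 0, "z": 0, "rx": 0, "ry": 0, "rz": 0, "jaw": 0},
    {"x": 0, "y": 0, "z": 0, "rx": 0, "ry": 0, "rz": 0, "jaw": 0},
    {"x": 0, "y": 0, "z": 0, "rx": 0, "ry": 0, "rz": 0, "jaw": 0}
  ]
}}

```text
clock: 9.85
tool_pos: [0.4909, -0.0194, 0.0728]
eef_rot: [0.747, 0.665, -0.003, 0.002]
contact_force: [-2.0, -9.2, 5.2]
opening: 0.065
finger_force: 16.0
```

Run:
```python
from h import *
for i in range(3):
    st=get_state(); print(st["tool_pos"],st["contact_force"],st["contact_force"][:2]@U); snapshot("top")
```

```text
[ 0.4909409  -0.01942212  0.07280764] [-1.97592881 -9.19769693  5.19716817] -9.359535921554704
[ 0.49092242 -0.01942946  0.07277625] [-1.15507469 -8.24118114  6.10699993] -8.318314675668464
[ 0.49093516 -0.0194285   0.07281435] [-2.40581379 -8.19858482  5.24774251] -8.413934713451486
```

It's a clear bind at about 8.5 N. I'll firm the grip and ease back.

Emit:
{"fn": "send_rows", "kwargs": {
  "grip_force": 30,
  "motion": [
    {"x": 0, "y": 0, "z": 0, "rx": 0, "ry": 0, "rz": 0, "jaw": 0},
    {"x": -0.2, "y": 0, "z": 0, "rx": 0, "ry": 0, "rz": 0, "jaw": 0},
    {"x": -0.3, "y": 0, "z": 0, "rx": 0, "ry": 0, "rz": 0, "jaw": 0},
    {"x": -0.3, "y": 0, "z": 0, "rx": 0, "ry": 0, "rz": 0, "jaw": 0},
    {"x": -0.3, "y": 0, "z": 0, "rx": 0, "ry": 0, "rz": 0, "jaw": 0}
  ]
}}

```text
clock: 10.5
tool_pos: [0.4904, -0.0241, 0.0728]
eef_rot: [0.745, 0.668, 0.001, -0.001]
contact_force: [-2.7, 2.9, 5.8]
opening: 0.067
finger_force: 30.0
```

Emit:
{"fn": "send_rows", "kwargs": {
  "motion": [
    {"x": -0.3, "y": 0, "z": 0, "rx": 0, "ry": 0, "rz": 0, "jaw": 0},
    {"x": -0.3, "y": 0, "z": 0, "rx": 0, "ry": 0, "rz": 0, "jaw": 0},
    {"x": -0.3, "y": 0, "z": 0, "rx": 0, "ry": 0, "rz": 0, "jaw": 0},
    {"x": 0, "y": 0, "z": 0, "rx": 0, "ry": 0, "rz": 0, "jaw": 0},
    {"x": 0, "y": 0, "z": 0, "rx": 0, "ry": 0, "rz": 0, "jaw": 0}
  ]
}}

```text
clock: 11.0
tool_pos: [0.4893, -0.0343, 0.0728]
eef_rot: [0.745, 0.667, -0.0, -0.0]
contact_force: [-3.0, 0.7, 5.6]
opening: 0.064
finger_force: 30.0
```

Emit:
{"fn": "send_rows", "kwargs": {
  "motion": [
    {"x": -0.2, "y": 0, "z": 0, "rx": 0, "ry": 0, "rz": 0, "jaw": 0},
    {"x": -0.2, "y": 0, "z": 0, "rx": 0, "ry": 0, "rz": 0, "jaw": 0},
    {"x": -0.1, "y": 0, "z": 0, "rx": 0, "ry": 0, "rz": 0, "jaw": 0},
    {"x": 0, "y": 0, "z": 0, "rx": 0, "ry": 0, "rz": 0, "jaw": 0},
    {"x": 0, "y": 0, "z": 0, "rx": 0, "ry": 0, "rz": 0, "jaw": 0}
  ]
}}

```text
clock: 11.5
tool_pos: [0.4889, -0.0389, 0.0728]
eef_rot: [0.745, 0.667, 0.0, -0.0]
contact_force: [-3.0, 1.3, 5.0]
opening: 0.064
finger_force: 30.0
```

Emit:
{"fn": "send_rows", "kwargs": {
  "motion": [
    {"x": 0, "y": 0, "z": 0, "rx": 0, "ry": 0, "rz": 0, "jaw": 5},
    {"x": 0, "y": 0, "z": 0, "rx": 0, "ry": 0, "rz": 0, "jaw": 5},
    {"x": 0, "y": 0, "z": 0, "rx": 0, "ry": 0, "rz": 0, "jaw": 5},
    {"x": 0, "y": 0, "z": 0, "rx": 0, "ry": 0, "rz": 0, "jaw": 5},
    {"x": 0, "y": 0, "z": 0, "rx": 0, "ry": 0, "rz": 0, "jaw": 5}
  ]
}}

```text
clock: 12.0
tool_pos: [0.4894, -0.0399, 0.0726]
eef_rot: [0.745, 0.667, 0.0, 0.0]
contact_force: [-0.3, 0.9, -0.6]
opening: 0.496
finger_force: 0.0
```

Emit:
{"fn": "send_rows", "kwargs": {
  "motion": [
    {"x": 0, "y": 0, "z": -1, "rx": 0, "ry": 0, "rz": 0, "jaw": 5},
    {"x": 0, "y": 0, "z": -2, "rx": 0, "ry": 0, "rz": 0, "jaw": 5},
    {"x": 0, "y": 0, "z": -4, "rx": 0, "ry": 0, "rz": 0, "jaw": 5},
    {"x": 0, "y": 0, "z": -4, "rx": 0, "ry": 0, "rz": 0, "jaw": 5},
    {"x": 0, "y": 0, "z": -4, "rx": 0, "ry": 0, "rz": 0, "jaw": 5}
  ]
}}

```text
clock: 12.5
tool_pos: [0.4886, -0.0399, 0.2249]
eef_rot: [0.745, 0.667, -0.0, -0.0]
contact_force: [0.8, 0.3, -0.3]
opening: 0.566
finger_force: 0.0
```

Emit:
{"fn": "send_rows", "kwargs": {
  "motion": [
    {"x": 0, "y": 0, "z": -2, "rx": 0, "ry": 0, "rz": 0, "jaw": 5},
    {"x": 0, "y": 0, "z": 0, "rx": 0, "ry": 0, "rz": 0, "jaw": 5},
    {"x": 0, "y": 0, "z": 0, "rx": 0, "ry": 0, "rz": 0, "jaw": 5},
    {"x": 0, "y": 0, "z": 0, "rx": 0, "ry": 0, "rz": 0, "jaw": 5},
    {"x": 0, "y": 0, "z": 0, "rx": 0, "ry": 0, "rz": 0, "jaw": 5}
  ]
}}

```text
clock: 13.0
tool_pos: [0.4884, -0.0399, 0.2416]
eef_rot: [0.745, 0.667, -0.001, -0.001]
contact_force: [-0.1, -0.3, 0.1]
opening: 0.564
finger_force: 0.0
```

Run:
```python
from h import *
s=snapshot("scene"); cv2.imwrite("pics/s3.png",cv2.resize(s["img"][90:260,140:480],None,fx=2.3,fy=2.3)[:,:,::-1])
```

```text
(no output)
```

View pics/s3.png

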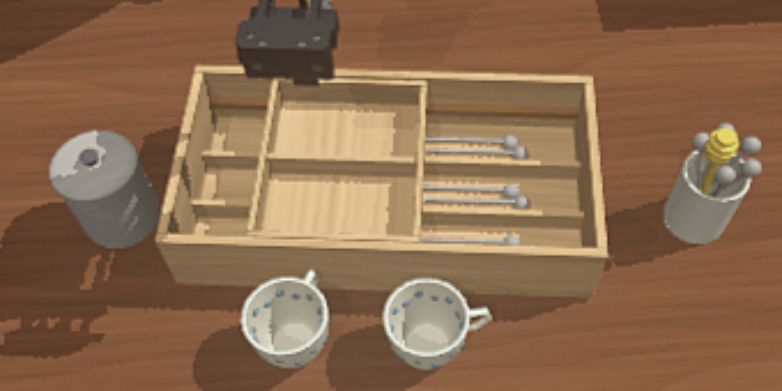

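The crop shows the tray released with its leading wall at crop x≈422. The gripper is clear, and the cups, tin and caddy haven't moved. I'll check quickly for grip slip before handing in.

Run:
```python
from h import *
s=snapshot("scene")
for q in [(424,82),(420,242),(274,80),(252,238)]:
    P=ray(s,[140+q[0]/2.3,90+q[1]/2.3],.09)[0,:2]; print(q,np.round([(P-C)@V,(P-C)@U],4))
```

```text
(424, 82) [-0.0961  0.0341]
(420, 242) [0.1077 0.0381]
(274, 80) [-0.0928 -0.1303]
(252, 238) [ 0.1096 -0.1257]
```

```bash
python3 -c "
from plant import *
print(finish_job())"
```

```text
the job is handed in; nothing more can be done
None
```

The tray slid until it bound at about 8.5 N, was eased back about 20 mm and released there with the sticky stretch bare ahead of it; the cups, tin and caddy were not touched, and the job is handed in at about 13 s.

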